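Clamp a tube rack on the bench shaker with a ratchet lever

ROBOT

A 6-joint arm with a two-finger parallel gripper is mounted at the origin on the work surface. World frame = base frame: x ahead of the robot, y to its left, z up, the work surface at z = 0. Lengths are in m, angles in degrees, forces in N, time in s.
With the tool pointing down it reaches from about 0.25 to 0.725 m from the base axis. Payload 9.7 kg.
Tool frame: the origin (TCP) lies at the very end of the fingers, on their centre line; the grasp point (between the pads) lies 19 mm behind it; y points along the fingers, x is the direction in which the jaws open and shut, and the axes are right-handed (so a half turn about y gives the same grasp; the last joint's range is limited). The gripper opens to 85 mm and grips with 20 to 120 N. Pads are 22 mm wide; open, the fingers measure 114 mm over their backs; the gripper's body (76 mm by 85 mm) begins 54 mm behind the grasp point. The pads swing forward as they close: fully open they stand 13 mm farther back than shut.
Start: joints at [-69.385, 4.979, 10.078, 95.1, 0, 90], TCP at [0.194, -0.515, 0.231] pointing down, gripper open.
Joint ranges: [-179.16, 179.16], [-48.56, 103.87], [-65.8, 70.77], [-126.05, 130.52], [-82.76, 87.17], [-180, 180]. Speed limits (degrees/s): [127.2, 127.2, 147.25, 180, 180, 180].

INTERFACE

Orientations are given as [roll, pitch, yaw] about the fixed x, y, z axes, in that order (R = Rz(yaw) Ry(pitch) Rx(roll)).
In Python, from workcell import bot gives the robot as it stands.
- The arm moves only by the shell command python3 -m jog 'ROWS' [FORCE]. ROWS is JSON, a list of rows, each a list of 7 numbers: the closure, from 0 (fully open) to 1 (shut), then the shift along the world's x, y, z in units of 25 mm (1.0 is 25 mm), then the turn, a rotation vector about the world's x, y, z in units of 5 degrees (1.0 is 5 degrees). A call has 1 to 5 rows; each row is the pose to reach, as a shift and turn from the pose commanded when the call began; what a row does not reach only later rows make up. A row lasts 1/10 s, in which the tool goes at most 50 mm and 8.59 degrees, less where a joint would pass 70% of its speed; a pose out of reach is approached as far as the arm can. A call with a gripper value outside its range is refused whole. The fingers move at their own pace and stop on an object; FORCE is the grip in N (left out, the last holds). Time passes only in rows, so rows that repeat a pose let the fingers close. It gives the time, the measured TCP pose, the force and the opening at its end, in the units of the state.
- bot.get_obs(): the state, without advancing time (a new reading comes with each control period).
- bot.camera(name): name is "scene" or "top"; returns (picture, depth): 384x512x3 uint8, red, green, blue; 384x512 float32, m along the optical axis (not along the pixel's ray), 0 where there is no reading.
- bot.camera_model(name): a dict with "fx", "fy", "cx", "cy" (pixels), "k1" (the pictures are not rectified: a ray, as slopes to the right and down, at radius r is drawn at 1 + k1 r^2 times it, then the intrinsics apply), "rvec" (rotation vector, rad) and "tvec" (3), from world to camera coordinates, as OpenCV has them. Camera axes: x right, y down, z forward; pixel columns grow to the right and rows downward; lengths in m; the calibration is good to about 2 mm. A picture is of the moment at which its call begins. camera_model takes no time and is no camera call.
- bot.job_done(): hands the job in, once; it reports no verdict.
Trained networks look in the newest picture that a camera, given by its name, has taken for a name from the list of things; names that differ only in an ending like _2 or _b are one class to them, and where a whole thing is asked for, a point or a joint stands for the part that bears it (a point fixed in the world has none). Each returns a list of dicts, best first, with "conf" (0 to 1); they miss things now and then, are a little off and sometimes report something else, mostly with a low value. They report only what shows in the picture. A call takes as long as a camera call. They do not tell look-alikes from the thing itself.
- bot.regions_of(camera, label): "pixels" (384x512 bool, what is visible of it) and "point" ([row, column] in pixels, amid what is visible of it).
The state is a dict: "time": time; "q": joint angles; "qd": joint speeds; "joint_efforts": joint torques, N m; "ee_pos": TCP position; "tcp_rot": TCP orientation; "wrist_force": force on the tool from outside, world axes, zero at the start; "torque": the same for the moment, N m; "opening": finger opening in m.
Only numpy, scipy, OpenCV 4.12 (cv2) and the standard library are available. Lean on these libraries where they do the work, as an engineer would, in place of code of your own. Each camera call takes 0.05 s, during which the arm holds its last target. There are 200 camera calls.

TASK

Lift the loose tube rack from the bench and set it down upright in the clamp bay on the shaker's deck, lengthwise between the fixed fence and the sliding jaw. Then tighten the clamp nut by swinging its ratchet lever back and forth between the two stop posts until the jaw has pushed the rack against the fence and the nut is firmly tight, but do not force it once it is tight. Let go of the lever, and leave the bottle, the beaker and the tip box where they are.

Things in the scene. Friction and masses are not known exactly. Their poses are not given: they have to be found in the camera images.
- rack: Loose grey tube rack, 118 mm long (its x), 56 mm wide (its y), 141 mm high, 0.25 to 0.5 kg, with ten capped tubes (tops at 86 mm) and a carrying bar above them. Origin: centre of the underside. z is up.
- rack_bar (a point): Middle of the rack's carrying bar, 130 mm above the rack's underside: bar 118 mm long along the rack's x, 12 mm wide (y), 22 mm high; free space of 33 mm between the bar and the tube caps. Grip it across its width (its y), from above.
- shaker: Fixed white bench shaker, 220 x 360 mm (its x, y), aluminium deck 60 mm above the bench; its yaw differs each time. Origin: on the bench, at its centre. On the deck: the rack bay (on its +y half) and the clamp's ratchet housing (on its -y half).
- bay (a point): Point on the deck (z 60 mm) where the middle of the rack's underside is when clamped; axes as the shaker's. Rack length along x, either way round. Fence face 28 mm away in +y (30 mm high); jaw face 43.1 mm away in -y less its travel; low end rails (8 mm) 67 mm away in +x and -x. Set the rack down about 4 mm from here in -y: 4 mm off the fence, 5 to 9 mm off the jaw.
- jaw (a joint): Travel of the sliding aluminium jaw towards the fence (+y of the shaker), m: 0 wide open, starts at 0.002 to 0.006, about 0.0152 when the rack is clamped. It is driven by the nut, 6 mm per rad, and does not run back.
- pivot (a point): On the vertical axis of nut and lever, 70 mm in -y from the shaker's centre, at the lever hub's top, 104 mm above the bench. The hex nut on top of the hub is the fastener. Axes as the shaker's.
- lever (a joint): Swing of the steel ratchet lever, rad, 0 to 1.2 between two stop posts, growing clockwise from above (tightening). At 0.6 it points along the shaker's -y, at 0 it leans 0.6 rad to +x, at 1.2 to -x. Clockwise turns the nut; swinging back clicks over 18 teeth (up to 0.35 rad of the next swing is lost) and leaves the nut. The nut needs 1.6 to 2.3 rad in all. The lever stays where left.
- grip (a point): Middle of the upright black knob at the lever's end, 115 mm from the pivot axis, 125 mm above the bench; diameter 24 mm, 103 to 147 mm high. It spins freely on its pin. Turning the nut takes about 3 N along the knob's path. When tight, the push rises steadily, about 1.5 N per mm of travel: firmly tight from 9 N, overtightened above 20 N. Resistance at the lever's range ends is only a stop post.
- load (a joint): Elastic twist of the spring coupling between lever and nut, rad, 20 N m per rad: about 0.015 while the nut runs, 0.05 (1.0 N m) when firmly tight, above 0.115 (2.3 N m) overtightened. It goes back to about 0 when the lever is let go.
- reagent: Bystander: amber bottle, diameter 60 mm, 130 mm high. Origin: centre of the underside.
- beaker: Bystander: glass beaker, diameter 70 mm, 85 mm high. Origin: centre of the underside.
- tipbox: Bystander: blue pipette tip box, 120 x 80 x 55 mm. Origin: centre of the underside.
Mind the look-alikes: they are no part of the job. What is meant by the rack is not red, and is the larger of those in its own colour.

How it is judged:
By the outcome, as a careful person would: the job done as asked, in the order asked, and still so for the second after the job is handed in, with the robot touching nothing.
It also fails if it takes over 72 s, if anything falls off the work surface, if the arm or the gripper's body presses on something with over 40 N, if the wrist force passes 120 N, or if a joint passes its speed limit or range.

## Working session

There is one attempt and no reset: what is moved stays moved. The work goes in short steps, Python scripts to look and compute and a shell command to move; the robot and the scene stay as the last step left them, time stands still between calls to the robot, and variables do not carry over. Pictures are saved under pics/ and viewed, about 8 in all and at most 12, crops included, and the job is handed in when it is done.

```bash
ls; mkdir -p pics
cat > h.py <<'E'
import numpy as np, cv2
from workcell import bot
from scipy.spatial.transform import Rotation as R
def cloud(cam):
    im,d=bot.camera(cam); return im,d,deproj(cam,d)
def deproj(cam,d):
    m=bot.camera_model(cam); v,u=np.mgrid[0:384,0:512]
    K=np.array([[m['fx'],0,m['cx']],[0,m['fy'],m['cy']],[0,0,1.]])
    p=cv2.undistortPoints(np.stack([u,v],-1).reshape(-1,1,2).astype(float),K,np.array([m['k1'],0,0,0.])).reshape(384,512,2)
    c=np.dstack([p[...,0]*d,p[...,1]*d,d])
    Rm=R.from_rotvec(np.ravel(m['rvec'])).as_matrix()
    w=(c-np.ravel(m['tvec']))@Rm
    w[d<=0]=np.nan
    return w
def proj(cam,P):
    m=bot.camera_model(cam)
    K=np.array([[m['fx'],0,m['cx']],[0,m['fy'],m['cy']],[0,0,1.]])
    return cv2.projectPoints(np.array(P,float).reshape(-1,1,3),np.ravel(m['rvec']).astype(float),np.ravel(m['tvec']).astype(float),K,np.array([m['k1'],0,0,0.]))[0].reshape(-1,2)
E
python3 - <<'E'
from h import *
o=bot.get_obs(); print({k:np.round(v,3).tolist() for k,v in o.items()})
ims=[]
for c in ['scene','top']:
    im,d,w=cloud(c); np.savez(f'{c}0.npz',im=im,d=d,w=w); ims.append(im)
    cv2.imwrite(f'pics/{c}0.png',cv2.resize(im[...,::-1],(800,600)))
    for l in ['rack','rack_bar','shaker','jaw','lever','grip','pivot','reagent','beaker','tipbox']:
        for r in bot.regions_of(c,l)[:3]:
            p=r['pixels']; q=w[p]; q=q[~np.isnan(q[:,0])]
            if len(q): print(c,l,round(r['conf'],2),np.round(r['point']),p.sum(),np.round(np.median(q,0),3),'zmax',np.round(np.percentile(q[:,2],98),3))
E
```

```text
pics
{'time': 0.0, 'q': [-69.386, 5.012, 10.036, 95.098, 0.001, 90.0], 'qd': [-0.044, -0.074, 0.045, 0.009, 0.012, -0.043], 'joint_efforts': [-0.001, -52.039, 46.48, 0.016, 0.0, 0.0], 'ee_pos': [0.194, -0.515, 0.231], 'tcp_rot': [-89.999, 0.074, -69.385], 'wrist_force': [-0.365, 0.421, -1.026], 'torque': [-0.005, 0.0, 0.004], 'opening': 0.085}
scene rack 0.65 [152. 300.] 945 [0.328 0.263 0.062] zmax 0.143
scene rack 0.63 [180. 327.] 604 [0.518 0.283 0.064] zmax 0.142
scene rack 0.44 [214. 233.] 6404 [ 0.561 -0.068  0.061] zmax 0.111
scene rack_bar 0.81 [170. 368.] 596 [0.487 0.453 0.044] zmax 0.107
scene rack_bar 0.77 [153. 302.] 941 [0.325 0.264 0.061] zmax 0.143
scene rack_bar 0.67 [179. 329.] 650 [0.516 0.284 0.07 ] zmax 0.143
scene shaker 0.67 [213. 231.] 6112 [ 0.562 -0.069  0.061] zmax 0.111
scene jaw 0.77 [201. 247.] 152 [ 0.535 -0.021  0.085] zmax 0.092
scene lever 0.77 [206. 205.] 724 [ 0.539 -0.152  0.103] zmax 0.148
scene grip 0.59 [207. 206.] 653 [ 0.539 -0.155  0.104] zmax 0.148
scene pivot 0.9 [213. 233.] 6375 [ 0.562 -0.068  0.061] zmax 0.111
scene reagent 0.57 [236. 3
[... 513 characters left out ...]
05. 103.] 619 [0.475 0.448 0.047] zmax 0.108
top shaker 0.93 [196. 282.] 10399 [ 0.524 -0.058  0.062] zmax 0.107
top jaw 0.63 [187. 268.] 255 [ 0.526 -0.018  0.087] zmax 0.091
top lever 0.61 [182. 311.] 891 [ 0.533 -0.138  0.105] zmax 0.148
top grip 0.92 [190. 316.] 910 [ 0.531 -0.139  0.105] zmax 0.148
top pivot 0.85 [194. 280.] 10669 [ 0.525 -0.056  0.061] zmax 0.107
top reagent 0.71 [206. 152.] 1203 [0.473 0.295 0.059] zmax 0.144
top reagent 0.69 [117. 199.] 475 [0.726 0.174 0.091] zmax 0.133
top beaker 0.79 [253. 391.] 685 [ 0.367 -0.379  0.05 ] zmax 0.088
top beaker 0.34 [177. 419.] 1595 [ 0.58  -0.439  0.055] zmax 0.059
top tipbox 0.95 [178. 420.] 1593 [ 0.578 -0.441  0.055] zmax 0.059
```

View pics/top0.png

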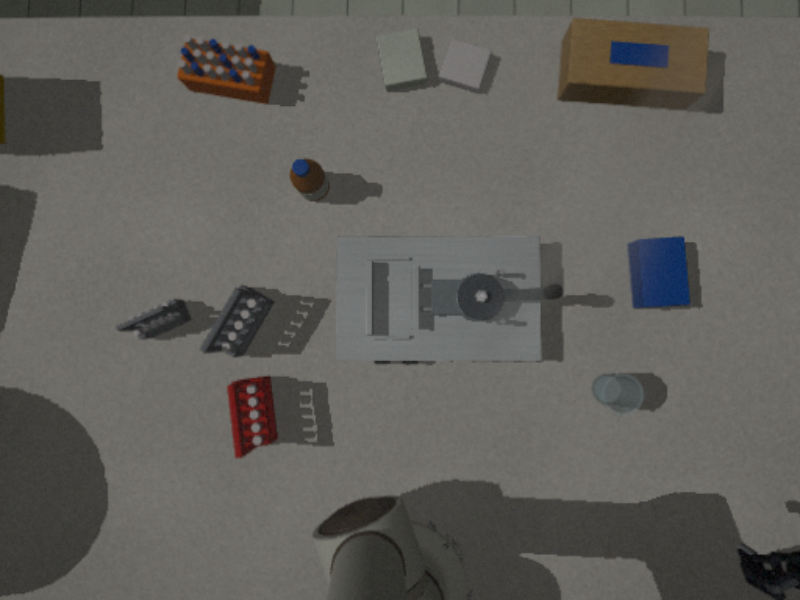

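View pics/scene0.png

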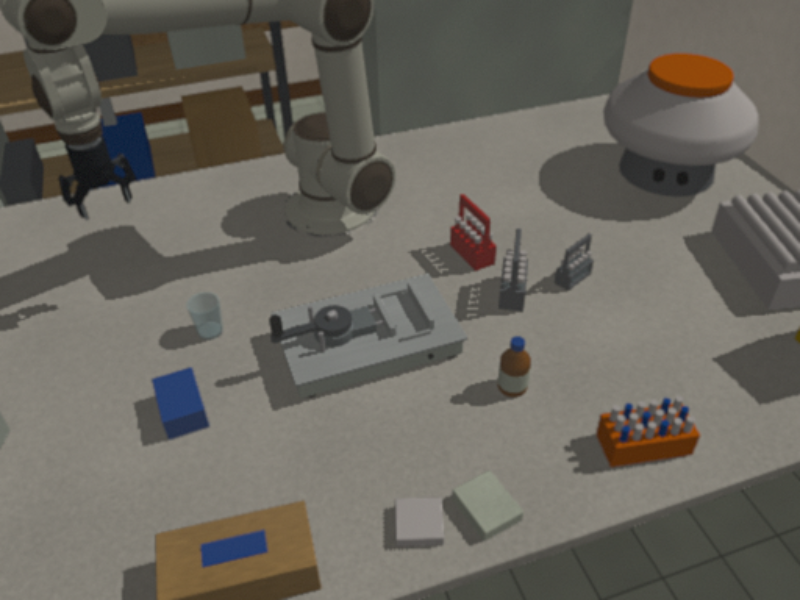

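The top view shows the larger grey rack at (240,320), with red and small grey look-alikes at (252,415) and (155,320). The shaker is at (438,298) with its fence on the left, the jaw plate left of the hub at (480,296), and the lever knob at (553,292).

```bash
cat >> h.py <<'E'
def rect(xy):
    (c,s,a)=cv2.minAreaRect(xy.astype(np.float32)*1000); return np.round(c,1),np.round(s,1),round(a,1)
def barfit(w,c,rad=.09,z=(.122,.15)):
    q=w.reshape(-1,3); q=q[~np.isnan(q[:,0])]
    q=q[(np.hypot(q[:,0]-c[0],q[:,1]-c[1])<rad)&(q[:,2]>z[0])&(q[:,2]<z[1])]
    t=q[q[:,2]>.134]
    m=t.mean(0); e=np.linalg.svd(t[:,:2]-m[:2],full_matrices=False)[2][0]
    s=(t[:,:2]-m[:2])@e; n=(t[:,:2]-m[:2])@[-e[1],e[0]]
    return len(t),np.round(m,4),'ang',round(np.degrees(np.arctan2(e[1],e[0])),2),'mid',np.round(m[:2]+e*(s.max()+s.min())/2,4),'len',round(np.ptp(s),4),'wid',round(np.ptp(n),4)
E
python3 - <<'E'
from h import *
for c in ['top','scene']:
    f=np.load(c+'0.npz'); w=f['w']; q=w.reshape(-1,3); q=q[~np.isnan(q[:,0])]
    print(c,'bar',barfit(w,(.48,.295)))
    near=(abs(q[:,0]-.53)<.2)&(abs(q[:,1]+.06)<.23)
    d=q[near&(abs(q[:,2]-.06)<.006)]; print('deck',rect(d[:,:2]),np.median(d[:,2]),len(d))
    for zl,zh in [(.078,.0945),(.098,.106),(.106,.118),(.143,.152)]:
        t=q[near&(q[:,2]>zl)&(q[:,2]<zh)]; 
        if len(t): print(zl,len(t),np.round(t.mean(0),4),rect(t[:,:2]))
    k=q[near&(q[:,2]>.140)]; print('knobtop',np.round(k.mean(0),4),len(k),rect(k[:,:2]))
f=np.load('top0.npz');w=f['w'];im=f['im']
a=im[150:235,200:375]; cv2.imwrite('pics/z0.png',cv2.resize(a[...,::-1],(800,390),interpolation=cv2.INTER_CUBIC))
E
```

```text
top bar (244, array([0.4768, 0.3036, 0.1412]), 'ang', np.float64(151.45), 'mid', array([0.4766, 0.3037]), 'len', np.float64(0.1178), 'wid', np.float64(0.0125))
deck (array([575.6, -34.5]), array([317.2, 397.4]), 1.5) 0.060952547341189364 8416
0.078 1012 [ 0.5312 -0.0214  0.0867] (array([543.7,  13.4]), array([440.2, 200.8]), 63.1)
0.098 649 [ 0.5301 -0.1426  0.1036] (array([591. , -13.2]), array([446.5,  98.1]), 65.3)
0.106 211 [ 0.5273 -0.1321  0.1091] (array([ 529.6, -159.7]), array([ 90.3, 142. ]), 18.8)
0.143 66 [ 0.5366 -0.2381  0.1473] (array([ 536.6, -238. ]), array([20.3, 20.2]), 2.5)
knobtop [ 0.5364 -0.2379  0.1469] 71 (array([ 536.4, -238. ]), array([21. , 22.3]), 43.8)
scene bar (81, array([0.4792, 0.3006, 0.1408]), 'ang', np.float64(-28.12), 'mid', array([0.4763, 0.3022]), 'len', np.float64(0.1185), 'wid', np.float64(0.0118))
deck (array([572.3, -43.7]), array([320.6, 384.3]), 1.2) 0.06066185411393846 3780
0.078 637 [ 0.5391 -0.0459  0.0862] (array([541.4,  -6.4]), array([460.8, 211.8]), 65.7)
0.098 357 [ 0.533  -0.1495  0.1029] (array([586.8, -22.8]), array([467.8, 107.4]), 65.9)
0.106 139 [ 0.5356 -0.1471  0.1098] (array([590.7, -24. ]), array([464.3,  99.7]), 66.6)
0.143 34 [ 0.5387 -0.242   0.147 ] (array([ 539. , -241.6]), array([27.4, 18.5]), 25.1)
knobtop [ 0.5393 -0.2417  0.1462] 42 (array([ 537.6, -242.1]), array([21.4, 24.8]), 79.7)
```

View pics/z0.png

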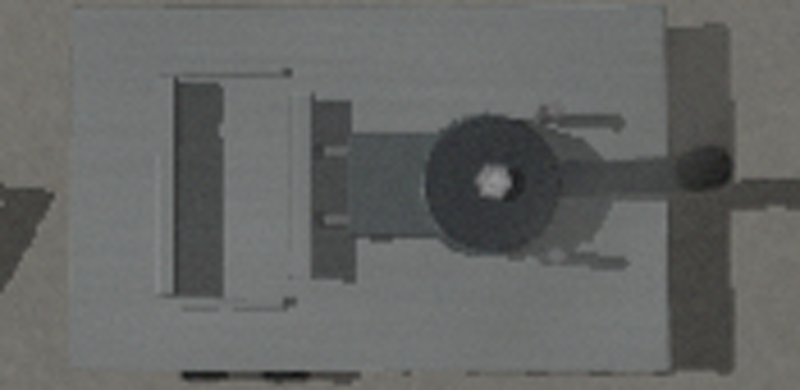

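The crop shows the fence top at crop x≈165, the jaw plate top at x≈302, the nut at (494,182), and the knob at (710,168). Next I measure the shaker frame precisely.

Run:
```python
from h import *
w=np.load('top0.npz')['w']
m=(abs(w[...,2]-.06)<.004).astype(np.uint8)
m=cv2.morphologyEx(m,cv2.MORPH_OPEN,np.ones((3,3)))
n,l,s,c=cv2.connectedComponentsWithStats(m)
i=l[196,220]; print(s[i]); d=w[l==i]
# edges via ang search
best=None
for a in np.arange(-10,10,.1):
    r=np.radians(a);e=np.array([[np.cos(r),np.sin(r)],[-np.sin(r),np.cos(r)]])
    p=d[:,:2]@e.T; lo,hi=np.percentile(p,[.3,99.7],axis=0); A=np.prod(hi-lo)
    if best is None or A<best[0]: best=(A,a,hi-lo,(lo+hi)/2@e)
print(best)
print(rect(d[:,:2]))
yaw=np.radians(best[1])
def sh(z0,z1,b):
    q=w[150:240,200:380].reshape(-1,3); q=q[(q[:,2]>z0)&(q[:,2]<z1)]
    q=q[(q[:,0]>b[0])&(q[:,0]<b[1])&(q[:,1]>b[2])&(q[:,1]<b[3])]; return q
for nm,z0,z1,b in [('fence',.085,.094,(.4,.65,.03,.12)),('jaw',.08,.097,(.4,.65,-.05,.03)),('hub',.099,.1065,(.49,.57,-.18,-.09)),('nut',.1075,.12,(.49,.57,-.16,-.1)),('lever',.098,.12,(.49,.6,-.215,-.16)),('rail',.065,.075,(.4,.65,-.01,.07))]:
    q=sh(z0,z1,b); 
    if len(q)>4: print(nm,len(q),np.round(q.mean(0),4),rect(q[:,:2]),np.round(np.percentile(q,[2,98],axis=0),4).tolist())
```

```text
[ 215  151  132   80 7611]
(np.float64(0.07806852982092818), np.float64(1.3999999999999595), array([0.21787189, 0.35832309]), array([ 0.52656744, -0.05392942]))
(array([527. , -54.2]), array([219. , 360.5]), 1.5)
fence 234 [0.5225 0.0643 0.0907] (array([523.5,  64.3]), array([129.1,  11.1]), 1.6) [[0.4616, 0.0577, 0.0866], [0.5852, 0.0709, 0.0936]]
jaw 294 [ 0.5251 -0.0241  0.0866] (array([525.7, -29.5]), array([107.7,  37.7]), 1.2) [[0.4741, -0.0485, 0.0806], [0.5762, -0.0099, 0.0912]]
hub 545 [ 0.5276 -0.1291  0.1042] (array([ 529.5, -135.5]), array([78.8, 86.9]), 1.1) [[0.4944, -0.176, 0.1008], [0.5608, -0.0925, 0.1063]]
nut 72 [ 0.53   -0.1282  0.1126] (array([ 529.4, -133.3]), array([78.4, 52. ]), 0.6) [[0.4943, -0.1588, 0.1076], [0.5676, -0.1076, 0.1183]]
lever 145 [ 0.533  -0.187   0.1023] (array([ 531.7, -187.5]), array([54.8, 83.4]), 88.8) [[0.5222, -0.2125, 0.0987], [0.5449, -0.1608, 0.1082]]
rail 164 [0.5234 0.0279 0.0685] (array([530.6,  30.1]), array([ 71.1, 196.6]), 88.9) [[0.4384, -0.0037, 0.0651], [0.6015, 0.0598, 0.0726]]
```

Numbers for the plan:
- Bar middle is (0.4766, 0.303), at −28.3°.
- Shaker centre is (0.5268, −0.054), yaw 1.45°, and the pivot is (0.5286, −0.124).
- The knob is at (0.5365, −0.238), which puts the lever at about 0.56 rad.
- The set-down target is (0.5247, 0.0274).

I start the approach now.

```bash
python3 -m jog '[[0,0.65,1.9,0.2,0,0,1.5],[0,1.3,3.8,0.4,0,0,3.0],[0,1.95,5.7,0.8,0,0,4.5],[0,2.6,7.6,1,0,0,6.0],[0,3.3,9.5,1.0,0,0,7.5]]'
python3 -m jog '[[0,0.65,1.9,0,0,0,1.5],[0,1.3,3.8,0,0,0,3.0],[0,1.95,5.7,0,0,0,4.5],[0,2.6,7.6,0,0,0,6.0],[0,3.3,9.5,0,0,0,7.5]]'
python3 -m jog '[[0,0.65,1.9,0,0,0,1.5],[0,1.3,3.8,0,0,0,3.0],[0,1.95,5.7,0,0,0,4.5],[0,2.6,7.6,0,0,0,6.0],[0,3.3,9.5,0,0,0,7.5]]'
python3 -c "
from workcell import bot
print(bot.get_obs()['q'])"
```

```text
time: 1.6
ee_pos: [0.2752, -0.2786, 0.2571]
tcp_rot: [-90.0, -0.1, -31.6]
wrist_force: [1.2, -0.3, 0.7]
opening: 0.0853
time: 2.1
ee_pos: [0.3571, -0.042, 0.2567]
tcp_rot: [-90.0, -0.1, 5.9]
wrist_force: [2.0, -0.4, 0.2]
opening: 0.0854
time: 2.6
ee_pos: [0.4392, 0.1945, 0.2565]
tcp_rot: [-90.0, -0.0, 43.5]
wrist_force: [0.8, -1.0, 0.2]
opening: 0.0854
[ 2.38897389e+01 -3.96507944e+00  3.89672888e+00  9.78105606e+01
 -6.46728565e-03  7.04232414e+01]
```

```bash
python3 -m jog '[[0,0.7,1.9,0,0,0,1.5],[0,1.4,3.5,0,0,0,3.0],[0,1.4,4.22,-1,0,0,3.72],[0,1.4,4.22,-2.4,0,0,3.72],[0,1.4,4.22,-2.4,0,0,3.72]]'
python3 - <<'E'
from h import *
o=bot.get_obs();print(o['ee_pos'],o['tcp_rot'],o['q'])
im,d,w=cloud('scene'); print(barfit(w,(.476,.303),z=(.12,.147)))
print([p.round(1).tolist() for p in proj('scene',[o['ee_pos'],(.4766,.303,.141)])])
cv2.imwrite('pics/s1.png',cv2.resize(im[60:220,250:430][...,::-1],(720,640)[:2] if 0 else (675,600),interpolation=cv2.INTER_CUBIC))
E
```

```text
time: 3.1
ee_pos: [0.4723, 0.2972, 0.1912]
tcp_rot: [-89.8, 0.4, 61.8]
wrist_force: [-0.4, -0.2, -0.3]
opening: 0.0855
[0.47231728 0.29721195 0.19123328] [-89.77610493   0.40146463  61.77986707] [ 3.21825414e+01  5.90093208e+00  6.62414876e+00  9.11828786e+01
 -3.60046942e-03  6.04034732e+01]
(85, array([0.4816, 0.2992, 0.1406]), 'ang', np.float64(-28.42), 'mid', array([0.4791, 0.3005]), 'len', np.float64(0.124), 'wid', np.float64(0.0119))
[[330.3, 143.3], [331.1, 155.8]]
```

View pics/s1.png

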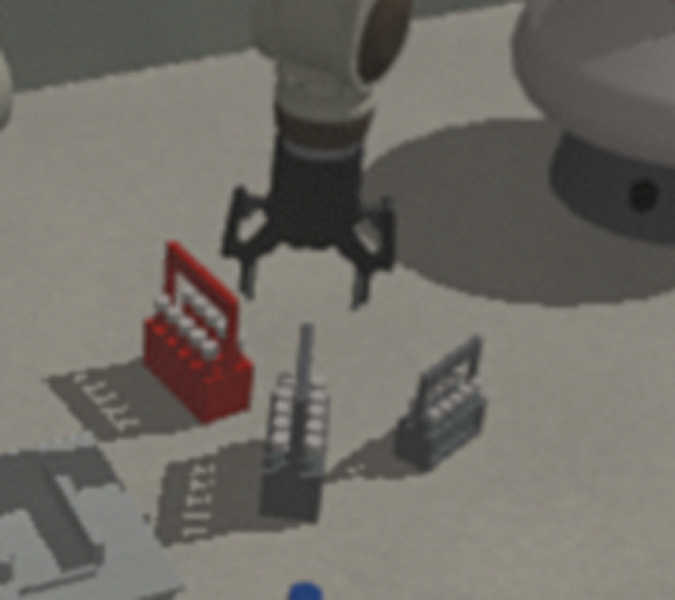

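The fingers straddle the grey rack's bar, top at (305,330) in the crop. Descending.

```bash
python3 -m jog '[[0,0,0,-1,0,0,0],[0,0,0,-2,0,0,0],[0,0,0,-3,0,0,0],[0,0,0,-3.45,0,0,0],[0,0,0,-3.45,0,0,0]]'
python3 -m jog '[[0.5,0,0,0,0,0,0],[0.9,0,0,0,0,0,0],[1,0,0,0,0,0,0],[1,0,0,0,0,0,0],[1,0,0,0,0,0,0]]' 70
python3 -m jog '[[1,0,0,0,0,0,0],[1,0,0,0,0,0,0],[1,0,0,0,0,0,0]]'
```

```text
time: 3.65
ee_pos: [0.4741, 0.2971, 0.1105]
tcp_rot: [-90.0, 0.0, 61.7]
wrist_force: [0.7, -0.7, 1.3]
opening: 0.0851
time: 4.15
ee_pos: [0.4743, 0.2978, 0.1105]
tcp_rot: [-90.0, -0.0, 61.7]
wrist_force: [-0.3, -1.2, 3.6]
opening: 0.0122
time: 4.45
ee_pos: [0.4739, 0.2975, 0.1098]
tcp_rot: [-90.0, 0.0, 61.7]
wrist_force: [-0.0, 0.4, -1.2]
opening: 0.0108
```

```bash
python3 -m jog '[[1,0,0,0.6,0,0,0],[1,0,0,1.6,0,0,0],[1,0,0,2.8,0,0,0],[1,0,0,4,0,0,0],[1,0,0,4.4,0,0,0]]'
python3 -m jog '[[1,0,-1,0,0,0,0],[1,0.3,-2.6,0,0,0,1.2],[1,0.7,-4.4,0,0,0,2.5],[1,1.1,-6.2,0,0,0,3.8],[1,1.5,-8.0,0,0,0,5]]'
python3 -m jog '[[1,0.3,-1.4,0,0,0,0.9],[1,0.5,-2.5,0,0,0,0.95],[1,0.5,-2.8,0,0,0,0.95],[1,0.5,-2.8,0,0,0,0.95]]'
python3 - <<'E'
from h import *
o=bot.get_obs();print(o['ee_pos'],o['tcp_rot'],o['q'],o['wrist_force'])
for c in ['top','scene']:
    im,d,w=cloud(c)
    np.savez(c+'2.npz',im=im,d=d,w=w)
    cv2.imwrite(f'pics/{c}2.png',cv2.resize((im[100:260,150:380] if c=='top' else im[80:270,150:380])[...,::-1],(690,570),interpolation=cv2.INTER_CUBIC))
E
```

```text
time: 4.95
ee_pos: [0.4747, 0.298, 0.2239]
tcp_rot: [-90.1, -0.2, 61.7]
wrist_force: [0.3, 0.4, -3.7]
opening: 0.011
time: 5.45
ee_pos: [0.5114, 0.0959, 0.2195]
tcp_rot: [-90.0, 0.0, 87.0]
wrist_force: [1.3, 0.8, -3.9]
opening: 0.0107
time: 5.85
ee_pos: [0.5238, 0.0268, 0.2195]
tcp_rot: [-89.9, -0.0, 91.3]
wrist_force: [0.5, 1.0, -5.0]
opening: 0.0106
[0.52383605 0.02676732 0.21950438] [-8.99379062e+01 -2.69798066e-03  9.13394729e+01] [2.92279616e+00 1.29606219e+00 4.91908240e+00 9.36850158e+01
 4.41264420e-03 1.58331939e+00] [ 0.54903413  0.99298032 -5.04473178]
```

View pics/scene2.png

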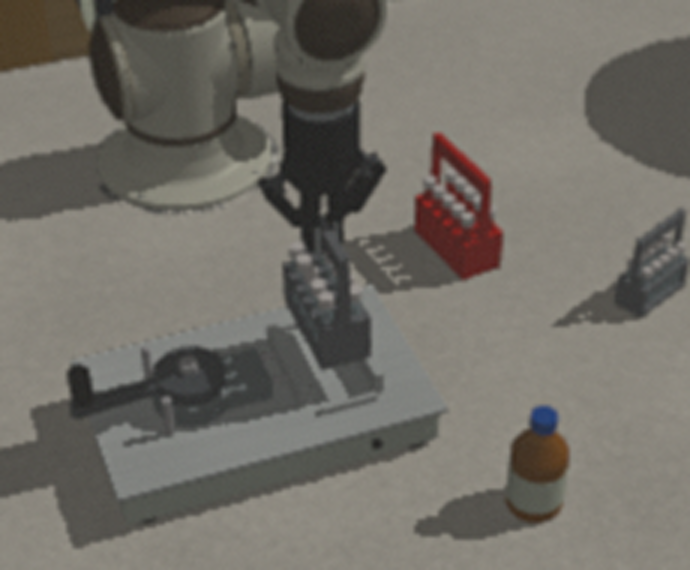

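View pics/top2.png

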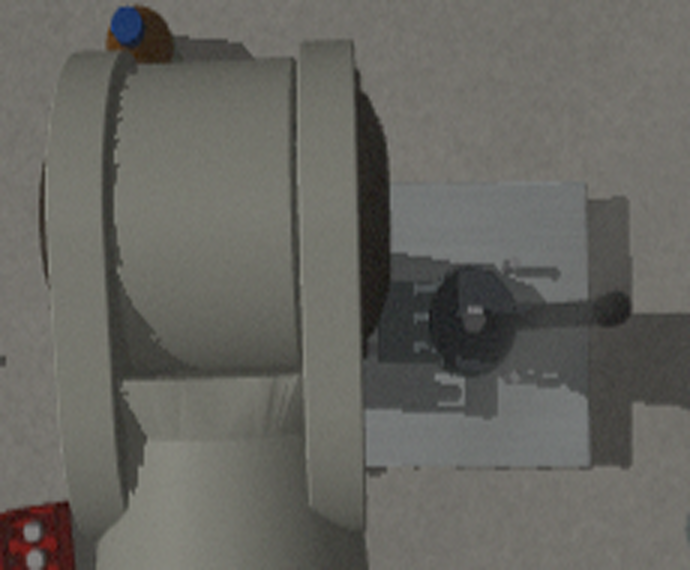

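The scene view shows the rack hanging above the bay at (325,310) in the crop, just clear of the fence. The top view is blocked by the arm, so I use the scene depth to measure the rack's pose in hand.

Run:
```python
from h import *
w=np.load('scene2.npz')['w']
q=w.reshape(-1,3); q=q[~np.isnan(q[:,0])]
q=q[(abs(q[:,0]-.525)<.1)&(abs(q[:,1]-.03)<.06)&(q[:,2]>.098)&(q[:,2]<.262)]
a=np.radians(1.45); c=np.array([.5268,-.054]); e=np.array([[np.cos(a),np.sin(a)],[-np.sin(a),np.cos(a)]])
q[:,:2]=(q[:,:2]-c)@e.T
for z in np.arange(.1,.26,.01):
    t=q[(q[:,2]>=z)&(q[:,2]<z+.01)]
    if len(t)>3: print(round(z,3),len(t),np.round(np.percentile(t[:,0],[0,3,97]),4),np.round(np.percentile(t[:,1],[1,50,99]),4))
# end face
t=q[(q[:,0]>.045)&(q[:,2]<.165)]
print('endface z min',np.percentile(q[:,2],[.1,1]))
# known fence in scene0
w=np.load('scene0.npz')['w'];q=w.reshape(-1,3); q=q[~np.isnan(q[:,0])].copy()
q[:,:2]=(q[:,:2]-c)@e.T
t=q[(abs(q[:,0])<.06)&(q[:,1]>.095)&(q[:,1]<.14)&(q[:,2]>.086)&(q[:,2]<.096)]
print('fence top',len(t),np.percentile(t[:,1],[2,50,98]))
t=q[(abs(q[:,0])<.05)&(q[:,1]>.02)&(q[:,1]<.06)&(q[:,2]>.086)&(q[:,2]<.096)]
print('jaw top',len(t),np.percentile(t[:,1],[2,50,98]))
```

```text
0.11 54 [-0.0538 -0.0471  0.0593] [0.053  0.062  0.1088]
0.12 112 [-0.0609 -0.0567  0.0595] [0.0527 0.0602 0.1074]
0.13 64 [-0.0632 -0.058   0.0595] [0.0533 0.0692 0.108 ]
0.14 52 [-0.062  -0.0595  0.0592] [0.0524 0.0715 0.1079]
0.15 50 [-0.061  -0.0528  0.0612] [0.0524 0.0796 0.1078]
0.16 208 [-0.0612 -0.055   0.0591] [0.0527 0.0694 0.1084]
0.17 61 [-0.0578 -0.0574  0.0577] [0.0593 0.0786 0.1022]
0.18 60 [-0.0587 -0.0538  0.0601] [0.0581 0.0726 0.1001]
0.19 137 [-0.0624 -0.0492  0.0568] [0.0576 0.0671 0.1028]
0.2 16 [-0.0555 -0.0552  0.0575] [0.0646 0.078  0.0874]
0.21 14 [-0.058  -0.0159  0.0593] [0.0744 0.0794 0.0857]
0.22 21 [0.0002 0.003  0.0587] [0.0639 0.0761 0.0953]
0.23 40 [-0.008  -0.0064  0.0601] [0.0611 0.0743 0.1005]
0.24 61 [-0.0207 -0.0091  0.0595] [0.0601 0.0753 0.0997]
0.25 74 [-0.014  -0.0094  0.0582] [0.0614 0.0808 0.0963]
endface z min [0.10911576 0.11197233]
fence top 92 [0.10915221 0.1146964  0.12224331]
jaw top 69 [0.02877644 0.03510864 0.0423671 ]
```

Rack pose in hand: vertical, yaw good, centred in x. The scene camera puts the fence gap about 2 mm smaller than the arm's pose does, so I shift −1.5 mm in y, which is safe by either estimate. Lowering.

```bash
python3 -m jog '[[1,0,-0.06,-0.4,0,0,0.02],[1,0,-0.06,-0.8,0,0,0.02],[1,0,-0.06,-1.2,0,0,0.02],[1,0,-0.06,-1.6,0,0,0.02],[1,0,-0.06,-1.8,0,0,0.02]]'
python3 -m jog '[[1,0,0,-0.05,0,0,0],[1,0,0,-0.1,0,0,0],[1,0,0,-0.14,0,0,0],[1,0,0,-0.14,0,0,0]]'
python3 - <<'E'
from h import *
im,d,w=cloud('scene'); np.savez('scene3.npz',im=im,d=d,w=w)
q=w.reshape(-1,3); q=q[~np.isnan(q[:,0])].copy()
a=np.radians(1.45); c=np.array([.5268,-.054]); e=np.array([[np.cos(a),np.sin(a)],[-np.sin(a),np.cos(a)]])
q[:,:2]=(q[:,:2]-c)@e.T
for n,z0,z1,y0,y1 in [('rack',.095,.12,.045,.125),('fence',.086,.0955,.1055,.14),('jaw',.086,.096,.02,.048)]:
    t=q[(abs(q[:,0])<.06)&(q[:,1]>y0)&(q[:,1]<y1)&(q[:,2]>z0)&(q[:,2]<z1)]; print(n,len(t),np.percentile(t[:,1],[2,50,98]))
cv2.imwrite('pics/s3.png',cv2.resize(im[130:240,190:330][...,::-1],(760,597),interpolation=cv2.INTER_CUBIC))
E
```

```text
time: 6.45
ee_pos: [0.5235, 0.0263, 0.1734]
tcp_rot: [-89.9, 0.0, 91.6]
wrist_force: [0.2, -0.6, -3.8]
opening: 0.0108
time: 6.85
ee_pos: [0.5242, 0.0261, 0.1718]
tcp_rot: [-90.0, -0.0, 91.6]
wrist_force: [-0.3, 0.5, -4.3]
opening: 0.011
rack 219 [0.05099049 0.06915568 0.10554423]
fence 27 [0.10821285 0.1181085  0.12260289]
jaw 79 [0.02846797 0.03531784 0.04220783]
```

View pics/s3.png

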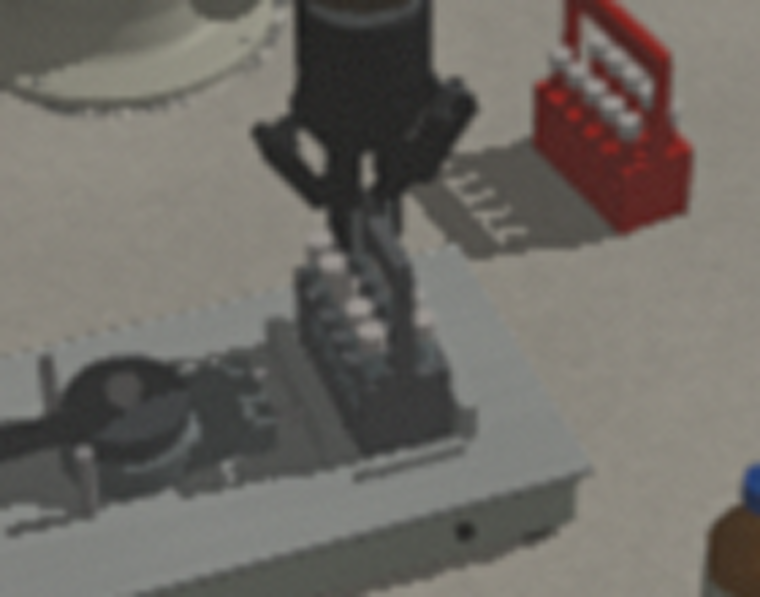

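The rack end is at (400,400) in the crop, between fence and jaw and inside the rails. It is still about 2 mm up with the weight on the wrist, so I creep down and watch the force.

```bash
python3 -m jog '[[1,0,0,-0.04,0,0,0],[1,0,0,-0.04,0,0,0]]'
python3 -m jog '[[1,0,0,-0.04,0,0,0],[1,0,0,-0.04,0,0,0]]'
```

```text
time: 7.1
ee_pos: [0.5241, 0.0261, 0.1705]
tcp_rot: [-90.0, -0.0, 91.6]
wrist_force: [-0.2, 0.3, -3.7]
opening: 0.0113
time: 7.3
ee_pos: [0.5242, 0.0261, 0.1699]
tcp_rot: [-90.0, -0.0, 91.6]
wrist_force: [-0.4, 0.2, -1.8]
opening: 0.0112
```

```bash
python3 -m jog '[[1,0,0,-0.03,0,0,0],[1,0,0,-0.03,0,0,0]]'
```

```text
time: 7.5
ee_pos: [0.5243, 0.0263, 0.1698]
tcp_rot: [-90.1, -0.0, 91.6]
wrist_force: [-2.4, 1.2, 5.0]
opening: 0.0112
```

Contact is made. Open slowly and rise.

```bash
python3 -m jog '[[0.8,0,0,0,0,0,0],[0.6,0,0,0,0,0,0],[0.4,0,0,0,0,0,0],[0.3,0,0,0,0,0,0],[0.3,0,0,0.2,0,0,0]]'
python3 -m jog '[[0.3,0,0,1,0,0,0],[0.3,0,0,2,0,0,0],[0.3,0,0,3,0,0,0],[0.3,0,0,3.6,0,0,0],[0.3,0,0,3.6,0,0,0]]'
python3 - <<'E'
from h import *
im,d,w=cloud('scene'); np.savez('scene4.npz',im=im,d=d,w=w)
q=w.reshape(-1,3); q=q[~np.isnan(q[:,0])].copy()
a=np.radians(1.45); c=np.array([.5268,-.054]); e=np.array([[np.cos(a),np.sin(a)],[-np.sin(a),np.cos(a)]])
print(barfit(w,(.525,.025),z=(.18,.21)))
q[:,:2]=(q[:,:2]-c)@e.T
t=q[(abs(q[:,0])<.09)&(abs(q[:,1]-.08)<.05)&(q[:,2]>.19)&(q[:,2]<.206)];print('bar',len(t),t.mean(0),np.percentile(t,[2,98],axis=0))
t=q[(abs(q[:,0])<.09)&(abs(q[:,1]-.08)<.05)&(q[:,2]>.095)&(q[:,2]<.12)];print('body',len(t),np.percentile(t,[2,98],axis=0))
print(bot.get_obs()['q'])
E
```

```text
time: 8.0
ee_pos: [0.5238, 0.0261, 0.1733]
tcp_rot: [-89.9, 0.0, 91.6]
wrist_force: [0.4, 0.1, 0.1]
opening: 0.0602
time: 8.5
ee_pos: [0.5248, 0.0261, 0.2662]
tcp_rot: [-90.2, -0.0, 91.6]
wrist_force: [1.2, 0.3, 0.2]
opening: 0.06
(171, array([0.5332, 0.0239, 0.197 ]), 'ang', np.float64(2.57), 'mid', array([0.5258, 0.0236]), 'len', np.float64(0.124), 'wid', np.float64(0.0149))
bar 130 [0.00669329 0.07822288 0.20000609] [[-0.05646364  0.07329226  0.19158846]
 [ 0.06045715  0.08514705  0.20498123]]
body 264 [[-0.05736977  0.05170962  0.09661299]
 [ 0.05984972  0.10718365  0.1194976 ]]
[ 2.84706670e+00  2.32290096e+00  1.10141469e+01  9.85906986e+01
 -1.86306049e-03  1.28752324e+00]
```

The rack stands upright in the bay and is released. Now to the lever: turn the tool so its jaws open along the knob's path and hover over the knob.

```bash
python3 -m jog '[[0.4,0,-1,0.2,0,0,-1.6],[0.4,0.1,-2,0.2,0,0,-3.2],[0.4,0.2,-3,0.2,0,0,-4.8],[0.4,0.25,-4,0.2,0,0,-6.4],[0.4,0.3,-5,0.2,0,0,-8]]'
python3 -m jog '[[0.4,0,-1,-0.5,0,0,-1.6],[0.4,0.1,-2.2,-1,0,0,-3.2],[0.4,0.15,-3.4,-2,0,0,-4.8],[0.4,0.18,-4.6,-3,0,0,-6.4],[0.4,0.18,-5.56,-3.5,0,0,-8]]'
python3 -m jog '[[0.5,0,0,0,0,0,-1.5],[0.5,0,0,0,0,0,-1.5],[0.5,0,0,0,0,0,-1.5]]'
python3 - <<'E'
from h import *
o=bot.get_obs();print(o['ee_pos'],o['tcp_rot'],o['q'][5])
im,d,w=cloud('scene'); np.savez('scene5.npz',im=im,d=d,w=w)
p=proj('scene',[o['ee_pos'],(.5365,-.238,.147),(.5385,-.2417,.147)]);print(p)
cv2.imwrite('pics/s5.png',cv2.resize(im[110:250,150:310][...,::-1],(680,595),interpolation=cv2.INTER_CUBIC))
E
```

```text
time: 9.05
ee_pos: [0.5312, -0.0999, 0.2673]
tcp_rot: [-89.9, 0.0, 51.2]
wrist_force: [0.5, 0.0, 0.3]
opening: 0.0513
time: 9.55
ee_pos: [0.5348, -0.239, 0.1773]
tcp_rot: [-89.9, 0.2, 11.2]
wrist_force: [0.0, 0.5, 0.5]
opening: 0.0513
time: 9.85
ee_pos: [0.5359, -0.2377, 0.1807]
tcp_rot: [-90.0, 0.0, 4.3]
wrist_force: [0.1, -0.3, 0.4]
opening: 0.0426
[ 0.53586157 -0.23765634  0.18068745] [-8.99748647e+01  3.92933897e-02  4.29058262e+00] 61.79024480801831
[[175.1392778  194.66471196]
 [176.56596702 203.12405709]
 [175.4939785  203.83431092]]
```

View pics/s5.png

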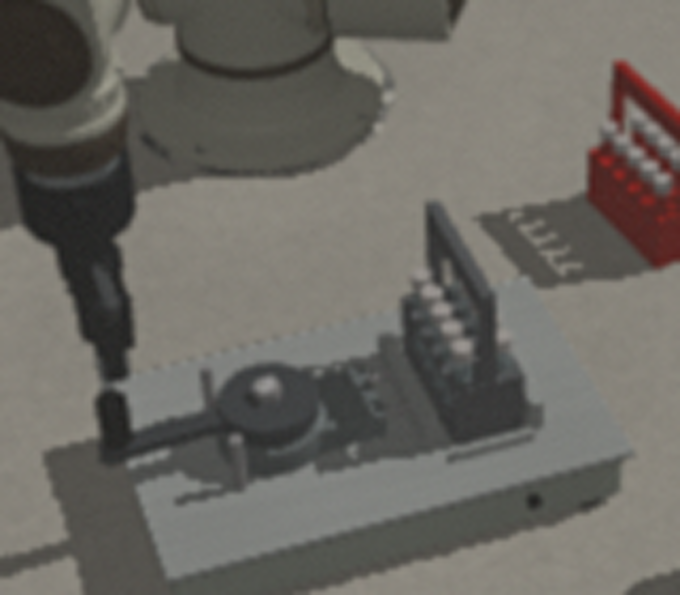

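The open fingers are right above the knob at (113,395) in the crop, and the rack stands upright in the bay. Descend, then close to a loose cage around the knob.

```bash
python3 -m jog '[[0.5,0,0,-0.8,0,0,0],[0.5,0,0,-1.6,0,0,0],[0.5,0,0,-2.2,0,0,0],[0.5,0,0,-2.65,0,0,0],[0.5,0,0,-2.65,0,0,0]]'
python3 -m jog '[[0.7,0,0,0,0,0,0],[0.7,0,0,0,0,0,0],[0.7,0,0,0,0,0,0]]' 40
python3 - <<'E'
import numpy as np
P=np.array([.5286,-.124]);a=np.radians(1.45);x=np.array([np.cos(a),np.sin(a)]);y=np.array([-x[1],x[0]])
for t in [.556]+list(np.arange(0,1.21,.1)):
    k=P+.115*(np.sin(.6-t)*x-np.cos(.6-t)*y); print(round(t,3),k.round(4),'yaw',round(1.45+np.degrees(.6-t),1))
E
```

```text
time: 10.4
ee_pos: [0.5355, -0.2374, 0.1135]
tcp_rot: [-89.9, 0.1, 4.1]
wrist_force: [-0.4, -0.3, -0.1]
opening: 0.0428
time: 10.7
ee_pos: [0.5365, -0.2381, 0.1159]
tcp_rot: [-90.0, -0.1, 4.1]
wrist_force: [-0.4, 0.4, 0.1]
opening: 0.0256
0.556 [ 0.5366 -0.2387] yaw 4.0
0.0 [ 0.5959 -0.2172] yaw 35.8
0.1 [ 0.5863 -0.2235] yaw 30.1
0.2 [ 0.576  -0.2288] yaw 24.4
0.3 [ 0.5654 -0.233 ] yaw 18.6
0.4 [ 0.5543 -0.2361] yaw 12.9
0.5 [ 0.543  -0.2381] yaw 7.2
0.6 [ 0.5315 -0.239 ] yaw 1.4
0.7 [ 0.52   -0.2387] yaw -4.3
0.8 [ 0.5086 -0.2372] yaw -10.0
0.9 [ 0.4974 -0.2347] yaw -15.7
1.0 [ 0.4865 -0.231 ] yaw -21.5
1.1 [ 0.476  -0.2263] yaw -27.2
1.2 [ 0.4661 -0.2205] yaw -32.9
```

The knob is caged with no contact force. The first tightening stroke cannot reach tight (at most 0.6 rad of nut), so I swing to about 1.17 rad.

```bash
python3 -m jog '[[0.7,-0.2,-0.01,0,0,0,-0.5],[0.7,-0.43,-0.01,0,0,0,-1.08],[0.7,-0.66,0,0,0,0,-1.65],[0.7,-0.89,0.03,0,0,0,-2.22],[0.7,-1.12,0.06,0,0,0,-2.8]]'
python3 -m jog '[[0.7,-0.22,0.05,0,0,0,-0.57],[0.7,-0.45,0.1,0,0,0,-1.15],[0.7,-0.67,0.17,0,0,0,-1.72],[0.7,-0.88,0.25,0,0,0,-2.3],[0.7,-1.09,0.34,0,0,0,-2.87]]'
python3 -m jog '[[0.7,-0.21,0.1,0,0,0,-0.57],[0.7,-0.37,0.19,0,0,0,-1.03]]'
python3 - <<'E'
from h import *
o=bot.get_obs();print(o['ee_pos'],o['tcp_rot'],o['wrist_force'])
im,d,w=cloud('scene'); np.savez('scene6.npz',im=im,d=d,w=w)
a=np.radians(1.45); c=np.array([.5268,-.054]); e=np.array([[np.cos(a),np.sin(a)],[-np.sin(a),np.cos(a)]])
for f in ['scene4.npz','scene6.npz']:
    q=np.load(f)['w'].reshape(-1,3); q=q[~np.isnan(q[:,0])].copy(); q[:,:2]=(q[:,:2]-c)@e.T
    t=q[(abs(q[:,0])<.05)&(q[:,1]>.02)&(q[:,1]<.049)&(q[:,2]>.086)&(q[:,2]<.096)]; print('jaw',len(t),t[:,1].mean(),np.percentile(t[:,1],[2,50,98]))
E
```

```text
time: 11.2
ee_pos: [0.5087, -0.2366, 0.1157]
tcp_rot: [-90.0, -0.1, -10.0]
wrist_force: [3.6, -0.7, -2.5]
opening: 0.0256
time: 11.7
ee_pos: [0.4814, -0.2282, 0.1157]
tcp_rot: [-90.0, -0.1, -24.4]
wrist_force: [3.7, -0.5, -1.2]
opening: 0.0252
time: 11.9
ee_pos: [0.4721, -0.2235, 0.1157]
tcp_rot: [-90.0, -0.1, -29.5]
wrist_force: [1.8, -1.8, -1.6]
opening: 0.0253
[ 0.47205748 -0.2234648   0.11569003] [-89.99252618  -0.12001857 -29.54886985] [ 1.82128992 -1.84815007 -1.59336707]
jaw 72 0.0353568998097846 [0.0287131  0.03489728 0.04253878]
jaw 68 0.03812714584048045 [0.03088107 0.03807506 0.04504306]
```

Nut running at about 3.7 N, and the jaw moved about 3 mm (≈0.5 rad). Swing back.

```bash
python3 -m jog '[[0.7,0.24,-0.13,0,0,0,0.69],[0.7,0.5,-0.24,0,0,0,1.38],[0.7,0.75,-0.34,0,0,0,2.06],[0.7,1.02,-0.42,0,0,0,2.75],[0.7,1.28,-0.49,0,0,0,3.44]]'
python3 -m jog '[[0.7,0.27,-0.05,0,0,0,0.69],[0.7,0.54,-0.09,0,0,0,1.38],[0.7,0.82,-0.1,0,0,0,2.06],[0.7,1.1,-0.1,0,0,0,2.75],[0.7,1.37,-0.09,0,0,0,3.44]]'
python3 -m jog '[[0.7,0.28,0.03,0,0,0,0.69],[0.7,0.55,0.08,0,0,0,1.38],[0.7,0.82,0.14,0,0,0,2.06],[0.7,1.08,0.22,0,0,0,2.75],[0.7,1.34,0.32,0,0,0,3.44]]'
python3 -m jog '[[0.7,0.25,0.11,0,0,0,0.69],[0.7,0.5,0.24,0,0,0,1.38],[0.7,0.7,0.36,0,0,0,1.95],[0.7,0.81,0.43,0,0,0,2.29]]'
python3 - <<'E'
from h import *
o=bot.get_obs();print(o['ee_pos'],o['tcp_rot'],o['wrist_force'])
im,d,w=cloud('scene'); np.savez('scene7.npz',im=im,d=d,w=w)
a=np.radians(1.45); c=np.array([.5268,-.054]); e=np.array([[np.cos(a),np.sin(a)],[-np.sin(a),np.cos(a)]])
q=w.reshape(-1,3); q=q[~np.isnan(q[:,0])].copy(); q[:,:2]=(q[:,:2]-c)@e.T
t=q[(abs(q[:,0])<.05)&(q[:,1]>.02)&(q[:,1]<.049)&(q[:,2]>.086)&(q[:,2]<.096)]; print('jaw',len(t),t[:,1].mean())
E
```

```text
time: 12.45
ee_pos: [0.5039, -0.2356, 0.1155]
tcp_rot: [-90.0, -0.0, -12.0]
wrist_force: [-0.6, 0.9, 0.6]
opening: 0.0256
time: 12.95
ee_pos: [0.5381, -0.2378, 0.1154]
tcp_rot: [-90.0, -0.0, 5.2]
wrist_force: [-1.5, 0.1, 0.5]
opening: 0.0258
time: 13.45
ee_pos: [0.5716, -0.2299, 0.1154]
tcp_rot: [-90.0, 0.0, 22.3]
wrist_force: [-1.0, -1.1, 0.6]
opening: 0.0258
time: 13.85
ee_pos: [0.592, -0.2189, 0.1153]
tcp_rot: [-90.0, 0.0, 33.8]
wrist_force: [-1.6, -0.8, 1.1]
opening: 0.0255
[ 0.59197196 -0.21886307  0.11527572] [-9.00164910e+01  3.30612284e-03  3.37687810e+01] [-1.55163552 -0.84275663  1.11977854]
jaw 70 0.038365199493892256
```

```bash
python3 -m jog '[[0.7,-0.23,-0.15,0,0,0,-0.69],[0.7,-0.48,-0.28,0,0,0,-1.38],[0.7,-0.73,-0.4,0,0,0,-2.06],[0.7,-0.98,-0.5,0,0,0,-2.75],[0.7,-1.24,-0.58,0,0,0,-3.44]]'
python3 -m jog '[[0.7,-0.27,-0.07,0,0,0,-0.69],[0.7,-0.54,-0.12,0,0,0,-1.38],[0.7,-0.81,-0.16,0,0,0,-2.06],[0.7,-1.09,-0.18,0,0,0,-2.75],[0.7,-1.36,-0.18,0,0,0,-3.44]]'
python3 -m jog '[[0.7,-0.28,0.01,0,0,0,-0.69],[0.7,-0.55,0.04,0,0,0,-1.38],[0.7,-0.82,0.09,0,0,0,-2.06],[0.7,-1.09,0.15,0,0,0,-2.75],[0.7,-1.36,0.23,0,0,0,-3.44]]'
cat > look.py <<'E'
from h import *
o=bot.get_obs();f=o['wrist_force'];p=o['ee_pos']
im,d,w=cloud('scene')
P=np.array([.5286,-.124]);r=np.array(p[:2])-P;r/=np.linalg.norm(r);tang=np.array([r[1],-r[0]])
print('theta',round(.6-(np.arctan2(r[1],r[0])+np.pi/2-np.radians(1.45)),3),'tangential push',round(-f[:2]@tang,2),'radial',round(f[:2]@r,2),'z',p[2])
a=np.radians(1.45); c=np.array([.5268,-.054]); e=np.array([[np.cos(a),np.sin(a)],[-np.sin(a),np.cos(a)]])
q=w.reshape(-1,3); q=q[~np.isnan(q[:,0])].copy(); q[:,:2]=(q[:,:2]-c)@e.T
t=q[(abs(q[:,0])<.05)&(q[:,1]>.02)&(q[:,1]<.0515)&(q[:,2]>.086)&(q[:,2]<.096)]; print('jaw',len(t),t[:,1].mean())
t=q[(abs(q[:,0])<.09)&(abs(q[:,1]-.08)<.05)&(q[:,2]>.19)&(q[:,2]<.206)];print('bar',len(t),t.mean(0).round(4))
E
python3 look.py
```

```text
time: 14.4
ee_pos: [0.5608, -0.2334, 0.1151]
tcp_rot: [-90.0, -0.1, 16.3]
wrist_force: [3.3, 1.4, -2.0]
opening: 0.0254
time: 14.9
ee_pos: [0.5268, -0.238, 0.1151]
tcp_rot: [-90.0, -0.1, -0.9]
wrist_force: [3.4, -0.1, -2.3]
opening: 0.0255
time: 15.4
ee_pos: [0.4927, -0.2324, 0.1151]
tcp_rot: [-90.0, -0.1, -18.2]
wrist_force: [3.8, -1.6, -2.4]
opening: 0.0255
theta 0.945 tangential push 4.07 radial 0.33 z 0.11514327588862924
jaw 62 0.04340789169017149
bar 128 [0.0055 0.0785 0.1997]
```

Jaw has travelled about 8 mm and the rack is unmoved. Continue in short calls, stopping if the force rises.

```bash
cat > ok.py <<'E'
from h import *
import sys
f=np.mean([bot.get_obs()['wrist_force'][:2]],0); n=np.hypot(*f)
print('F',round(n,2)); sys.exit(n>float(sys.argv[1]))
E
python3 -m jog '[[0.7,-0.13,0.04,0,0,0,-0.35],[0.7,-0.26,0.09,0,0,0,-0.69],[0.7,-0.26,0.09,0,0,0,-0.69]]' && python3 ok.py 6 && python3 -m jog '[[0.7,-0.1,0.04,0,0,0,-0.28],[0.7,-0.21,0.09,0,0,0,-0.57],[0.7,-0.21,0.09,0,0,0,-0.57]]' && python3 ok.py 6 && python3 -m jog '[[0.7,-0.1,0.05,0,0,0,-0.28],[0.7,-0.21,0.1,0,0,0,-0.57],[0.7,-0.21,0.1,0,0,0,-0.57]]' && python3 ok.py 6 && python3 -m jog '[[0.7,-0.08,0.04,0,0,0,-0.23],[0.7,-0.16,0.08,0,0,0,-0.46],[0.7,-0.16,0.08,0,0,0,-0.46]]'
python3 look.py
```

```text
time: 15.75
ee_pos: [0.486, -0.2299, 0.1154]
tcp_rot: [-90.0, -0.0, -21.5]
wrist_force: [0.8, -1.4, 1.7]
opening: 0.0254
F 1.65
theta 1.008 tangential push 1.27 radial 1.05 z 0.11535387032939527
jaw 72 0.04357719231573382
bar 129 [0.0065 0.0785 0.1998]False
```

```bash
sed -i 's/sys.exit(n>/sys.exit(int(n>/; s/argv\[1\]))/argv[1])))/' ok.py
python3 -m jog '[[0.7,-0.1,0.04,0,0,0,-0.28],[0.7,-0.21,0.09,0,0,0,-0.57],[0.7,-0.21,0.09,0,0,0,-0.57]]' && python3 ok.py 6 && python3 -m jog '[[0.7,-0.1,0.05,0,0,0,-0.28],[0.7,-0.21,0.1,0,0,0,-0.57],[0.7,-0.21,0.1,0,0,0,-0.57]]' && python3 ok.py 6 && python3 -m jog '[[0.7,-0.08,0.04,0,0,0,-0.23],[0.7,-0.16,0.08,0,0,0,-0.46],[0.7,-0.16,0.08,0,0,0,-0.46]]'
python3 look.py
```

```text
time: 16.1
ee_pos: [0.4805, -0.2276, 0.1152]
tcp_rot: [-90.0, 0.0, -24.4]
wrist_force: [1.1, -0.4, 1.1]
opening: 0.0254
F 1.16
time: 16.4
ee_pos: [0.4752, -0.2249, 0.115]
tcp_rot: [-90.0, 0.0, -27.2]
wrist_force: [1.7, -0.2, 1.6]
opening: 0.0253
F 1.69
time: 16.7
ee_pos: [0.4712, -0.223, 0.115]
tcp_rot: [-90.0, 0.0, -29.5]
wrist_force: [2.2, -1.6, 1.8]
opening: 0.0257
theta 1.15 tangential push 2.74 radial 0.24 z 0.11497540137234182
jaw 66 0.04364346532487362
bar 134 [0.0049 0.0787 0.1996]
```

Swing back again, same arc.

```bash
python3 -m jog '[[0.7,0.24,-0.13,0,0,0,0.69],[0.7,0.5,-0.24,0,0,0,1.38],[0.7,0.75,-0.34,0,0,0,2.06],[0.7,1.02,-0.42,0,0,0,2.75],[0.7,1.28,-0.49,0,0,0,3.44]]'
python3 -m jog '[[0.7,0.27,-0.05,0,0,0,0.69],[0.7,0.54,-0.09,0,0,0,1.38],[0.7,0.82,-0.1,0,0,0,2.06],[0.7,1.1,-0.1,0,0,0,2.75],[0.7,1.37,-0.09,0,0,0,3.44]]'
python3 -m jog '[[0.7,0.28,0.03,0,0,0,0.69],[0.7,0.55,0.08,0,0,0,1.38],[0.7,0.82,0.14,0,0,0,2.06],[0.7,1.08,0.22,0,0,0,2.75],[0.7,1.34,0.32,0,0,0,3.44]]'
python3 -m jog '[[0.7,0.25,0.11,0,0,0,0.69],[0.7,0.5,0.24,0,0,0,1.38],[0.7,0.7,0.36,0,0,0,1.95],[0.7,0.81,0.43,0,0,0,2.29],[0.7,0.81,0.43,0,0,0,2.29]]'
python3 look.py
python3 - <<'E'
import numpy as np
P=np.array([.5286,-.124]);a=np.radians(1.45);x=np.array([np.cos(a),np.sin(a)]);y=np.array([-x[1],x[0]])
k=lambda t:P+.115*(np.sin(.6-t)*x-np.cos(.6-t)*y)
for t in np.arange(.04,1.15,.05): print(round(t,2),((k(t+.05)-k(t))/.025).round(2))
E
```

```text
time: 17.25
ee_pos: [0.503, -0.2352, 0.1144]
tcp_rot: [-90.0, 0.1, -12.1]
wrist_force: [-0.7, -0.5, 1.1]
opening: 0.0256
time: 17.75
ee_pos: [0.5372, -0.2374, 0.1144]
tcp_rot: [-89.9, 0.1, 5.1]
wrist_force: [-0.8, 0.4, 1.8]
opening: 0.0258
time: 18.25
ee_pos: [0.5707, -0.2294, 0.1143]
tcp_rot: [-89.9, 0.1, 22.3]
wrist_force: [-0.3, -1.2, 0.3]
opening: 0.0256
time: 18.75
ee_pos: [0.5914, -0.2185, 0.1144]
tcp_rot: [-89.9, 0.0, 33.7]
wrist_force: [0.2, -0.8, -0.4]
opening: 0.0258
theta 0.039 tangential push -0.24 radial 0.75 z 0.11442950902700855
jaw 66 0.044117858803707395
bar 137 [0.005  0.0787 0.1992]
0.04 [-0.19 -0.12]
0.09 [-0.2  -0.11]
0.14 [-0.21 -0.1 ]
0.19 [-0.21 -0.09]
0.24 [-0.22 -0.08]
0.29 [-0.22 -0.07]
0.34 [-0.22 -0.06]
0.39 [-0.22 -0.05]
0.44 [-0.23 -0.04]
0.49 [-0.23 -0.03]
0.54 [-0.23 -0.01]
0.59 [-0.23 -0.  ]
0.64 [-0.23  0.01]
0.69 [-0.23  0.02]
0.74 [-0.23  0.03]
0.79 [-0.23  0.04]
0.84 [-0.22  0.05]
0.89 [-0.22  0.07]
0.94 [-0.22  0.08]
0.99 [-0.21  0.09]
1.04 [-0.21  0.1 ]
1.09 [-0.2   0.11]
1.14 [-0.2   0.12]
```

Third stroke: each call is 0.05 rad (≈5.7 mm, at most about 8.6 N of rise), and the sequence stops once the force exceeds 5.5 N.

```bash
g="python3 ok.py 5.5"
python3 -m jog '[[0.7,-0.1,-0.06,0,0,0,-0.29],[0.7,-0.19,-0.12,0,0,0,-0.57]]' && $g && python3 -m jog '[[0.7,-0.1,-0.06,0,0,0,-0.29],[0.7,-0.2,-0.11,0,0,0,-0.57]]' && $g && python3 -m jog '[[0.7,-0.1,-0.05,0,0,0,-0.29],[0.7,-0.21,-0.1,0,0,0,-0.57]]' && $g && python3 -m jog '[[0.7,-0.1,-0.05,0,0,0,-0.29],[0.7,-0.21,-0.09,0,0,0,-0.57]]' && $g && python3 -m jog '[[0.7,-0.11,-0.04,0,0,0,-0.29],[0.7,-0.22,-0.08,0,0,0,-0.57]]' && $g && python3 -m jog '[[0.7,-0.11,-0.03,0,0,0,-0.29],[0.7,-0.22,-0.07,0,0,0,-0.57]]' && $g && python3 -m jog '[[0.7,-0.11,-0.03,0,0,0,-0.29],[0.7,-0.22,-0.06,0,0,0,-0.57]]' && $g && python3 -m jog '[[0.7,-0.11,-0.02,0,0,0,-0.29],[0.7,-0.22,-0.05,0,0,0,-0.57]]' && $g
python3 look.py
```

```text
time: 19.0
ee_pos: [0.5865, -0.2221, 0.115]
tcp_rot: [-90.0, -0.0, 30.6]
wrist_force: [0.7, 1.2, -1.3]
opening: 0.0256
F 1.38
time: 19.2
ee_pos: [0.5818, -0.2248, 0.115]
tcp_rot: [-90.0, -0.0, 27.8]
wrist_force: [2.6, 1.0, -1.2]
opening: 0.0256
F 2.82
time: 19.4
ee_pos: [0.5765, -0.2273, 0.115]
tcp_rot: [-90.0, -0.0, 24.9]
wrist_force: [3.5, 1.3, -2.0]
opening: 0.0258
F 3.77
time: 19.6
ee_pos: [0.5712, -0.2295, 0.115]
tcp_rot: [-90.0, -0.0, 22.1]
wrist_force: [3.0, 0.8, -2.0]
opening: 0.0256
F 3.14
time: 19.8
ee_pos: [0.5656, -0.2315, 0.115]
tcp_rot: [-90.0, -0.0, 19.2]
wrist_force: [2.5, -0.2, -2.0]
opening: 0.0258
F 2.51
time: 20.0
ee_pos: [0.5601, -0.2332, 0.115]
tcp_rot: [-90.0, 0.0, 16.4]
wrist_force: [2.6, 0.9, -1.5]
opening: 0.0257
F 2.78
time: 20.2
ee_pos: [0.5546, -0.2347, 0.115]
tcp_rot: [-90.0, -0.0, 13.5]
wrist_force: [3.0, 1.0, -1.1]
opening: 0.0257
F 3.22
time: 20.4
ee_pos: [0.5491, -0.236, 0.1151]
tcp_rot: [-90.0, -0.0, 10.7]
wrist_force: [3.6, 0.1, -1.6]
opening: 0.0255
F 3.59
theta 0.444 tangential push 3.55 radial 0.53 z 0.1150646853609784
jaw 60 0.04521911864482293
bar 130 [0.0054 0.0804 0.1997]
```

The rack has started moving towards the fence (bar +1.7 mm). Continue.

```bash
g="python3 ok.py 5.5"
python3 -m jog '[[0.7,-0.11,-0.02,0,0,0,-0.29],[0.7,-0.23,-0.04,0,0,0,-0.57]]' && $g && python3 -m jog '[[0.7,-0.11,-0.01,0,0,0,-0.29],[0.7,-0.23,-0.03,0,0,0,-0.57]]' && $g && python3 -m jog '[[0.7,-0.11,0,0,0,0,-0.29],[0.7,-0.23,-0.01,0,0,0,-0.57]]' && $g && python3 -m jog '[[0.7,-0.11,0,0,0,0,-0.29],[0.7,-0.23,0,0,0,0,-0.57]]' && $g && python3 -m jog '[[0.7,-0.11,0,0,0,0,-0.29],[0.7,-0.23,0.01,0,0,0,-0.57]]' && $g && python3 -m jog '[[0.7,-0.11,0.01,0,0,0,-0.29],[0.7,-0.23,0.02,0,0,0,-0.57]]' && $g && python3 -m jog '[[0.7,-0.11,0.01,0,0,0,-0.29],[0.7,-0.23,0.03,0,0,0,-0.57]]' && $g && python3 -m jog '[[0.7,-0.11,0.02,0,0,0,-0.29],[0.7,-0.23,0.04,0,0,0,-0.57]]' && $g
python3 look.py
```

```text
time: 20.65
ee_pos: [0.5435, -0.237, 0.1151]
tcp_rot: [-90.0, -0.0, 7.9]
wrist_force: [3.6, -0.1, -1.9]
opening: 0.0256
F 3.64
time: 20.85
ee_pos: [0.538, -0.2377, 0.1151]
tcp_rot: [-90.0, -0.0, 5.0]
wrist_force: [5.9, 0.8, -2.0]
opening: 0.0254
F 5.95
theta 0.543 tangential push 5.94 radial -0.29 z 0.11511177695785985
jaw 62 0.04595441754061184
bar 129 [0.0038 0.0807 0.1995]
```

Force is rising, so I take 2 mm steps with a settle row.

```bash
python3 -m jog '[[0.7,-0.08,0,0,0,0,-0.2],[0.7,-0.08,0,0,0,0,-0.2]]'; python3 look.py
```

```text
time: 21.1
ee_pos: [0.536, -0.2378, 0.1151]
tcp_rot: [-90.0, -0.0, 4.1]
wrist_force: [5.7, -0.4, -2.6]
opening: 0.0255
theta 0.561 tangential push 5.7 radial 0.78 z 0.11511666903145634
jaw 65 0.04542825513117736
bar 136 [0.0054 0.0808 0.1992]
```

```bash
python3 -m jog '[[0.7,-0.06,0,0,0,0,-0.15],[0.7,-0.06,0,0,0,0,-0.15]]'; python3 look.py
```

```text
time: 21.35
ee_pos: [0.5347, -0.2378, 0.1151]
tcp_rot: [-90.0, -0.1, 3.3]
wrist_force: [5.9, -0.1, -1.7]
opening: 0.0256
theta 0.572 tangential push 5.92 radial 0.42 z 0.11513708642532952
jaw 59 0.045676743516844934
bar 129 [0.0041 0.0807 0.1992]
```

Plateau near 6 N, which could be the rack sliding. Continue in 2–3 mm steps.

```bash
g="python3 ok.py 8"
for i in 1; do python3 -m jog '[[0.7,-0.1,0,0,0,0,-0.25],[0.7,-0.1,0,0,0,0,-0.25]]' && $g && python3 -m jog '[[0.7,-0.1,0,0,0,0,-0.25],[0.7,-0.1,0,0,0,0,-0.25]]' && $g && python3 -m jog '[[0.7,-0.1,0,0,0,0,-0.25],[0.7,-0.1,0,0,0,0,-0.25]]' && $g ; done; python3 look.py
```

```text
time: 21.6
ee_pos: [0.5322, -0.2378, 0.1151]
tcp_rot: [-90.0, -0.1, 2.0]
wrist_force: [6.4, -0.3, -3.0]
opening: 0.0256
F 6.39
time: 21.8
ee_pos: [0.5301, -0.2378, 0.1152]
tcp_rot: [-90.0, -0.1, 0.8]
wrist_force: [9.9, -0.9, -3.1]
opening: 0.0255
F 9.93
theta 0.612 tangential push 9.88 radial 1.06 z 0.11518125278028801
jaw 59 0.04526623682715536
bar 132 [0.003  0.0805 0.1996]
```

The slope is now about 1.6 N/mm, the tightness signature. One more 2 mm for margin, aiming at about 13 N.

```bash
python3 -m jog '[[0.7,-0.04,0,0,0,0,-0.1],[0.7,-0.08,0,0,0,0,-0.2],[0.7,-0.08,0,0,0,0,-0.2]]'; python3 look.py; python3 -c "
from workcell import bot
print(bot.get_obs()['wrist_force'])"
```

```text
time: 22.15
ee_pos: [0.5286, -0.2378, 0.1152]
tcp_rot: [-90.0, -0.2, -0.2]
wrist_force: [11.8, -0.3, -4.2]
opening: 0.0258
theta 0.626 tangential push 11.8 radial 0.3 z 0.1151872997310461
jaw 58 0.04541454882336923
bar 130 [0.0043 0.0807 0.1995]
[11.64970881 -0.69580075 -3.68627464]
```

Holding at 11.8 N (≈1.36 N m), firmly tight. Ease the load off backwards, then open and lift away.

```bash
python3 -m jog '[[0.7,0.08,0,0,0,0,0],[0.7,0.16,0,0,0,0,0],[0.7,0.24,0,0,0,0,0],[0.7,0.32,0,0,0,0,0],[0.7,0.38,0,0,0,0,0]]'
python3 -m jog '[[0.6,-0.02,0,0,0,0,0],[0.5,-0.02,0,0,0,0,0],[0.5,-0.02,0,0,0,0,0]]'
python3 -m jog '[[0.5,0,0,0.5,0,0,0],[0.5,0,0,1.5,0,0,0],[0.5,0,0,2.7,0,0,0],[0.5,0,0,4,0,0,0],[0.5,0,-0.5,5,0,0,0]]'
python3 -m jog '[[0.5,0,-1.5,0,0,0,0],[0.5,0,-2.5,0,0,0,0],[0.5,-1,-3.5,0,0,0,0],[0.5,-1.5,-4,0,0,0,0],[0.5,-1.5,-4,0,0,0,0]]'
python3 - <<'E'
from h import *
for c in ['top','scene']:
    im,d,w=cloud(c); np.savez(c+'9.npz',im=im,d=d,w=w)
    w0=np.load(c+'0.npz')['w']
    for n,(x,y),z in [('bottle',(.735,.172),(.03,.14)),('beaker',(.375,-.375),(.03,.1)),('tip',(.58,-.44),(.045,.065))]:
        r=[]
        for W in (w0,w):
            q=W.reshape(-1,3);q=q[(np.hypot(q[:,0]-x,q[:,1]-y)<.08)&(q[:,2]>z[0])&(q[:,2]<z[1])];r.append(np.median(q,0).round(4).tolist() if len(q) else None)
        print(c,n,r)
    print(c,'knob',w.reshape(-1,3)[(abs(w[...,0]-.53)<.06).ravel()&(abs(w[...,1]+.235)<.03).ravel()&(abs(w[...,2]-.147)<.006).ravel()].mean(0))
    q=w.reshape(-1,3).copy();a=np.radians(1.45);cc=np.array([.5268,-.054]);e=np.array([[np.cos(a),np.sin(a)],[-np.sin(a),np.cos(a)]]);q[:,:2]=(q[:,:2]-cc)@e.T
    t=q[(abs(q[:,0])<.09)&(abs(q[:,1]-.08)<.05)&(q[:,2]>.19)&(q[:,2]<.21)];print('bar',t.mean(0))
    cr=im[140:240,190:350] if c=='top' else im[120:250,160:320]
    cv2.imwrite(f'pics/{c}9.png',cv2.resize(cr[...,::-1],(720,int(720*cr.shape[0]/cr.shape[1])),interpolation=cv2.INTER_CUBIC))
E
```

```text
time: 22.7
ee_pos: [0.5367, -0.2377, 0.1151]
tcp_rot: [-90.0, 0.0, -0.2]
wrist_force: [2.8, 0.2, -0.2]
opening: 0.0257
time: 23.0
ee_pos: [0.5359, -0.2377, 0.115]
tcp_rot: [-90.0, 0.0, -0.1]
wrist_force: [-0.3, 0.3, 0.4]
opening: 0.0426
time: 23.5
ee_pos: [0.5363, -0.2495, 0.2435]
tcp_rot: [-90.0, -0.1, -0.1]
wrist_force: [0.4, 0.1, 0.3]
opening: 0.0428
time: 24.0
ee_pos: [0.4974, -0.3516, 0.241]
tcp_rot: [-90.0, -0.0, -0.3]
wrist_force: [0.3, 0.1, -0.9]
opening: 0.0425
top bottle [[0.7274, 0.1745, 0.092], [0.7274, 0.1743, 0.0922]]
top beaker [[0.3664, -0.38, 0.0681], [0.3671, -0.3804, 0.0687]]
top tip [[0.5803, -0.4471, 0.0558], [0.6045, -0.4314, 0.056]]
top knob [ 0.54459135 -0.23701284  0.14679692]
bar [-0.00103823  0.08458744  0.20191897]
scene bottle [[0.7524, 0.1713, 0.0833], [0.7527, 0.1709, 0.0831]]
scene beaker [[0.3798, -0.3707, 0.0656], [0.3812, -0.3704, 0.0654]]
scene tip [[0.5887, -0.4526, 0.0555], [0.5886, -0.4525, 0.0555]]
scene knob [ 0.54860254 -0.24068088  0.14658139]
bar [0.00428059 0.08058692 0.19982042]
```

View pics/top9.png

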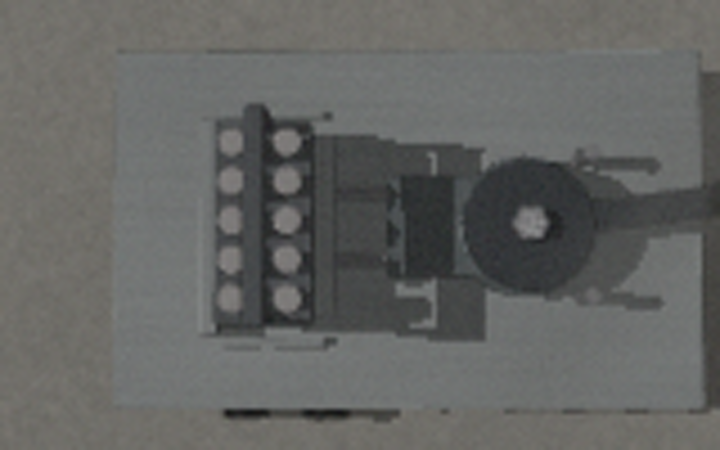

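View pics/scene9.png

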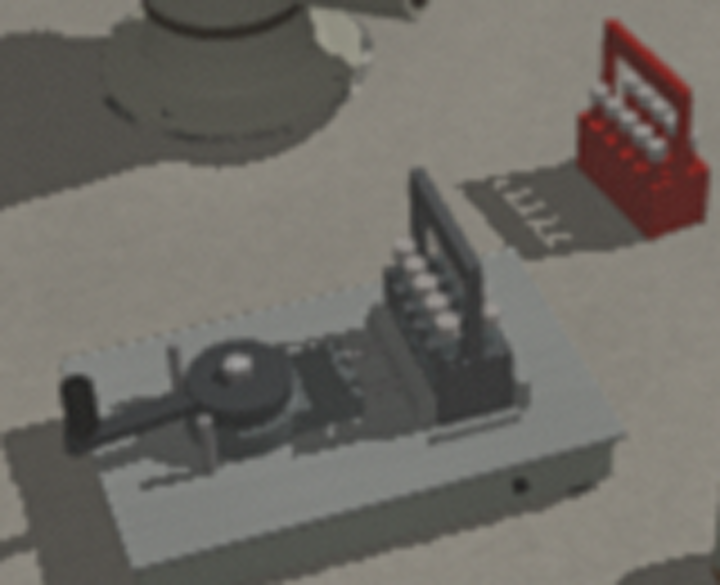

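The views show the rack upright in the bay, tight between fence (crop x≈207) and jaw (x≈325), with lever and knob free. The top-camera tip-box shift comes from the arm hiding part of it: the scene camera reads it unchanged.

```bash
python3 -c "
from workcell import bot
print(bot.job_done())"
```

```text
the job is handed in; nothing more can be done
None
```

I put the larger grey rack upright in the clamp bay and tightened the nut with three swings of the ratchet lever. I then eased off, let go, backed the arm clear and handed the job in at about 24 s.

**Tightness:** on the last swing the push rose from about 6 N to 9.9 N and then 11.8 N, at 1.3–1.6 N per mm. That is about 1.36 N m, above the 9 N for firmly tight and well under the 20 N limit. It had first held near 6 N for a few millimetres, probably while the rack slid.

**Rack position:** the top camera puts the carrying bar 84.6 mm from the shaker's centre in y. My estimate for a clamped rack was 85.4 mm, so they agree within calibration error. Both cameras show the rack upright between fence and jaw.

**Checks that disagreed or failed:**
- The scene camera reads y about 3 to 4 mm lower than the top camera, so I judged the final position by the top camera.
- The scene-depth readings of the jaw became unreliable once it neared the rack, so jaw travel at the end is inferred from the force and the pictures.
- The tip box seemed to shift in the top camera, where I think the arm hid part of it. The scene camera shows it unmoved.

The bottle and beaker readings changed by less than 1.5 mm.

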